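# Pass a wide stirring paddle through the short mouth of a mixing tank

### The arm

A 6-joint arm with a two-finger parallel gripper is mounted at the origin on a cart in front of the work surface, level with it; the furniture and walls round the work are solid. World frame = base frame: x ahead of the robot, y to its left, z up, the work surface at z = 0. Lengths are in m, angles in rad, forces in N, time in s.
With the tool pointing down it reaches from about 0.35 to 0.85 m from the base axis. Payload 8.1 kg.
Tool frame: the origin (TCP) lies on the mounting face of the last link; the fingertips stand 186 mm ahead of it and the grasp point (between the pads) lies 167 mm ahead of it; y points along the fingers, x is the direction in which the jaws open and shut, and the axes are right-handed (so a half turn about y gives the same grasp; the last joint's range is limited). The gripper opens to 93 mm and grips with 3 to 60 N. Pads are 15 mm wide; open, the fingers measure 128 mm over their backs; the gripper's body (75 mm by 188 mm) begins 65 mm behind the grasp point.
Start: joints at [1.065, 0.13, 1.488, -0, 1.523, -0.085], TCP at [0.245, 0.548, 0.405] pointing down, gripper open.
Joint ranges: [-2.96, 2.96], [-0.89, 2.26], [0.02, 2.5], [-1.34, 4.48], [0, 2.73], [-2.66, 2.66]. Speed limits (rad/s): [2.39, 2.39, 2.79, 3.14, 3.14, 3.14].

### API

Orientations are given as a rotation vector (axis times angle).
In Python, from plant import robot, imaging gives the robot as it stands.
- The arm moves only by the shell command python3 -m inch 'ROWS' [OPENING] [FORCE]. ROWS is JSON, a list of rows, each an object of numbers: "x", "y", "z": the shift along the tool's x, y, z in mm; "twist": the turn about the tool's y in rad. In form: [{"x": .., "y": .., "z": .., "twist": ..}, ...]. A call has 1 to 12 rows; each row shifts and turns the commanded pose from where the row before left it, along the tool's axes as they then stand; what a row does not reach is not made up. A row lasts 1/10 s, in which the tool goes at most 50 mm and 8.59 degrees, less where a joint would pass 70% of its speed; a pose out of reach is approached as far as the arm can. A call with a gripper value outside its range is refused whole. OPENING is the gripper command: -1 is shut, 1 is fully open, values between are in proportion, set as the call begins (- or left out, the last holds). The fingers move at their own pace and stop on an object; FORCE is the grip in N (left out, the last holds). Time passes only in rows, so rows that do not move let the fingers close. It gives the time, the measured TCP pose, the force and the opening at its end, in the units of the state.
- robot.read_state(): the state, without advancing time (a new reading comes with each control period).
- imaging.read_camera(name): name is "scene" or "side" or "wrist"; returns a dict with "color" (420x560x3 uint8, red, green, blue), "depth" (420x560 float32, m along the optical axis (not along the pixel's ray), 0 where there is no reading), "fx", "fy", "cx", "cy" (pixels), "rvec" (rotation vector, rad) and "tvec" (3), from world to camera coordinates, as OpenCV has them; the wrist camera has in their place "tool_from_camera" (4x4, takes a point from camera to tool coordinates, whose origin is the TCP and whose axes are the tool frame's). Camera axes: x right, y down, z forward; pixel columns grow to the right and rows downward; lengths in m; the calibration is good to about 2 mm. A picture is of the moment at which its call begins: read the wrist's pose just before it.
- robot.close_job(): hands the job in, once; it reports no verdict.
The state is a dict: "t": time; "q": joint angles; "dq": joint speeds; "joint_torque": joint torques, N m; "tool_pos": TCP position; "orientation": TCP orientation; "force": force on the tool from outside, world axes, zero at the start; "wrist_torque": the same for the moment, N m; "opening": finger opening in m.
Only numpy, scipy, OpenCV 4.12 (cv2) and the standard library are available. Lean on these libraries where they do the work, as an engineer would, in place of code of your own. Each camera call takes 0.05 s, during which the arm holds its last target.

### The job

Take the T-shaped stirring paddle out of its stand and bring its blade into the covered mixing tank through the mouth in the cover; the blade is longer than the mouth, so tilt it and slip one end under the cover first, without forcing it against the tank. Finish while still holding the paddle, shaft upright and the whole blade level under the cover, hanging free without touching the tank's floor, walls or cover. Leave the things standing around where they are.

Things in the scene. Friction and masses are not known exactly. Their poses are not given: they have to be found in the camera images.
- tank: Mixing tank, fixed to the bench: box 158 x 248 x 102.5 mm high, clear walls, grey floor, white fixed cover with a mouth; long side along its y axis, z up. Origin: centre of its underside. Inside: floor top at z = 10 mm, walls at x = +-70 and y = +-115 mm, underside of the cover at z = 97.5 mm (cover 5 mm thick). A drain plug sticks out 19 mm from the -x wall.
- tank_mouth (a point): Centre of the rectangular mouth, 70 mm along x and 110 mm along y, cut through the middle of the cover; level with the top of the cover (z = 102.5 mm in the tank's frame); axes as the tank's.
- stand: Paddle stand, fixed: grey foot 70 x 170 x 12 mm, long side along its y axis, with two pairs of upright guides 26 mm high at y = +-50 mm; the 18 mm wide groove between them runs along y and holds the blade, which stands on the foot. Origin: centre of its underside. The paddle leaves it straight up: lifting it by 30 mm frees it.
- paddle: T-shaped stirring paddle, 0.1 to 0.19 kg, upright in the stand, blade down. Origin: centre of the blade's underside; z up the shaft, y along the blade. Blade: steel bar 140 mm (y) x 14 mm (x) x 14 mm high. Shaft: round, 12 mm (20 mm hub up to z = 25 mm). Grip: black square handle 18 x 18 mm, sides parallel to x and y, z = 136 to 198 mm; total height 201 mm.
- paddle_grip (a point): Middle of the paddle's grip, on the shaft axis, 167 mm above the underside of the blade (160 mm above the blade's centre line); axes as the paddle's.
- paddle_end_a (a point): Middle of the blade's end face at +y, 7 mm above its underside.
- paddle_end_b (a point): Middle of the blade's end face at -y, 7 mm above its underside.
- bottle: Bystander: small brown bottle with a white cap, 36 mm across, 75 mm high, beyond the gap between tank and stand. Origin: centre of its underside.
- cup: Bystander: lidded specimen cup with a white lid, 53 mm across, 59 mm high, near the robot, in front of the gap between tank and stand. Origin: centre of its underside.
- slide_box: Bystander: slide box, 84 x 62 x 40 mm, at the left. Origin: centre of its underside.
- timer: Bystander: small timer, 62 x 62 x 22 mm, at the left. Origin: centre of its underside.
Things that resemble listed ones, but are neither listed nor needed, are in the scene too. Of the things that look like the paddle, the larger one is meant.

How it is judged:
By the outcome, as a careful person would: the job done as asked, in the order asked, and still so for the second after the job is handed in, while the arm keeps its last pose, push and grip.
It also fails if it takes over 40 s, if anything falls off the work surface, if the arm or the gripper's body presses on something with over 40 N, if the wrist force passes 120 N, or if a joint passes its speed limit or range.

## Working session

There is one attempt and no reset: what is moved stays moved. The work goes in short steps, Python scripts to look and compute and a shell command to move; the robot and the scene stay as the last step left them, time stands still between calls to the robot, and variables do not carry over. Pictures are saved under pics/ and viewed, and the job is handed in when it is done.

```bash
ls; mkdir -p pics
python3 - <<'E'
from plant import robot, imaging
import cv2
print(robot.read_state())
for n in ["scene","side","wrist"]:
    c=imaging.read_camera(n)
    cv2.imwrite(f"pics/{n}0.png",c["color"][:,:,::-1])
    print(n,{k:v for k,v in c.items() if k not in("color","depth")})
E
```

```text
pics
{'t': 0.0, 'q': array([ 1.06465608e+00,  1.31196049e-01,  1.48925680e+00, -2.04791322e-05,
        1.52300119e+00, -8.53998563e-02]), 'dq': array([ 0.00156036, -0.00131287,  0.00134173,  0.00054757, -0.0001252 ,
       -0.00080944]), 'joint_torque': array([-5.02570892e-04, -5.59856057e+01, -4.91745114e+01,  7.65508530e-02,
        3.59406089e-02, -1.16504293e-04]), 'tool_pos': array([0.24493729, 0.54748541, 0.40367864]), 'orientation': array([-1.38027359, -0.89271761,  0.89540225]), 'force': array([0.31248596, 1.14766637, 0.2633158 ]), 'wrist_torque': array([-0.00946657, -0.00950233,  0.01406018]), 'opening': 0.09280969741495342}
scene {'fx': 469.6720670468526, 'fy': 469.6720670468526, 'cx': 276.7752737078782, 'cy': 210.35499272916672, 'rvec': array([ 2.14178043, -0.54448669,  0.28540571]), 'tvec': array([-0.44661043,  0.30742797,  1.26631375])}
side {'fx': 533.4126950446175, 'fy': 533.4126950446175, 'cx': 278.91306763803976, 'cy': 215.25529166615217, 'rvec': array([ 0.70265579, -2.30267442,  1.52311276]), 'tvec': array([0.5221618 , 0.21757119, 1.27702816])}
wrist {'fx': 324.6483343591893, 'fy': 324.6483343591893, 'cx': 282.36326649602273, 'cy': 215.0385294258262, 'tool_from_camera': array([[ 9.99999120e-01, -8.16172481e-04,  1.04588847e-03,
         2.74934015e-04],
       [-1.23884535e-03, -2.92434645e-01,  9.56284708e-01,
         2.03743400e-02],
       [-4.74639241e-04, -9.56285163e-01, -2.92435399e-01,
         8.24890605e-02],
       [ 0.00000000e+00,  0.00000000e+00,  0.00000000e+00,
         1.00000000e+00]])}
```

View pics/scene0.png

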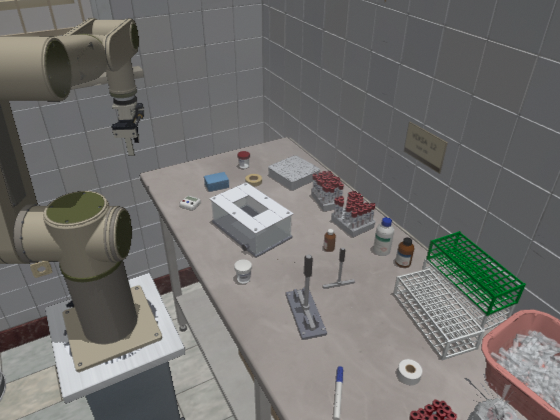

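View pics/side0.png

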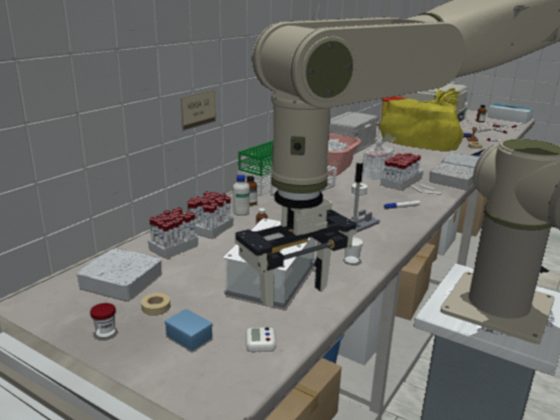

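View pics/wrist0.png

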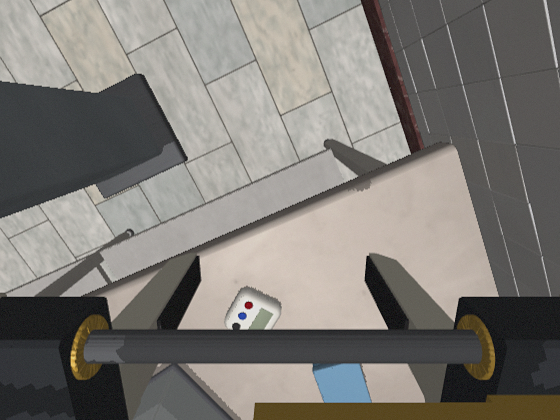

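The scene view shows the tank at about (250,217), the stand at (305,312) with the paddle's black grip at (308,265), and a smaller decoy paddle at (341,268). In the side view the arm hides part of the tank. Next I measure points from the scene depth.

```bash
cat > h.py <<'E'
import numpy as np, cv2
from plant import robot, imaging
from scipy.spatial.transform import Rotation as R
def cloud(c):
    d=c["depth"].astype(float); v,u=np.mgrid[:d.shape[0],:d.shape[1]]
    p=np.stack([(u-c["cx"])/c["fx"]*d,(v-c["cy"])/c["fy"]*d,d],-1)
    if "rvec" in c:
        M=R.from_rotvec(c["rvec"]).as_matrix(); w=(p-c["tvec"])@M
    else:
        s=c["state"]; T=c["tool_from_camera"]; q=p@T[:3,:3].T+T[:3,3]
        w=q@R.from_rotvec(s["orientation"]).as_matrix().T+s["tool_pos"]
    w[d==0]=np.nan; return w
def proj(c,P):
    P=np.atleast_2d(P)
    if "rvec" in c: q=P@R.from_rotvec(c["rvec"]).as_matrix().T+c["tvec"]
    else:
        s=c["state"];T=c["tool_from_camera"]; q=(P-s["tool_pos"])@R.from_rotvec(s["orientation"]).as_matrix()
        q=(q-T[:3,3])@T[:3,:3]
    return np.c_[q[:,0]/q[:,2]*c["fx"]+c["cx"],q[:,1]/q[:,2]*c["fy"]+c["cy"]]
def cam(n):
    s=robot.read_state(); c=imaging.read_camera(n); c["state"]=s; return c
def rect(pts):
    r=cv2.minAreaRect(pts[:,:2].astype(np.float32)*1000); return r
E
python3 - <<'E'
from h import *
c=cam("scene"); np.savez("scene0.npz",w=cloud(c),color=c["color"])
cv2.imwrite("pics/s_crop.png",cv2.resize(c["color"][160:350,170:370,::-1],None,fx=4,fy=4,interpolation=cv2.INTER_CUBIC)[:600])
cv2.imwrite("pics/s_crop.png",cv2.resize(c["color"][170:345,170:370,::-1],None,fx=3.4,fy=3.4,interpolation=cv2.INTER_CUBIC))
w=cloud(c); 
def sel(u0,u1,v0,v1,z0,z1):
    p=w[v0:v1,u0:u1].reshape(-1,3); return p[(p[:,2]>z0)&(p[:,2]<z1)]
t=sel(200,300,175,260,.095,.11); print("cover",len(t),np.median(t[:,2]),rect(t),t.mean(0))
g=sel(302,315,250,285,.14,.23); print("grip",len(g),rect(g),np.median(g,0),g[:,2].min(),g[:,2].max())
f=sel(280,330,280,340,.007,.018); print("foot",len(f),rect(f))
f=sel(280,330,280,340,.03,.045); print("guides",len(f),rect(f))
for n,b,z in [("cup",(232,255,258,285),(.03,.07)),("bottle",(322,338,226,252),(.03,.09))]:
    p=sel(*b,*z); print(n,len(p),rect(p))
p=sel(332,346,245,262,.05,.25);print("decoy",rect(p),p[:,2].max())
E
```

```text
cover 1735 0.09960516268145443 ((513.9519653320312, 195.73960876464844), (162.09901428222656, 258.17462158203125), 12.358450889587402) [0.51237674 0.18571439 0.09961486]
grip 176 ((478.2734680175781, -216.5285186767578), (21.23570442199707, 19.352558135986328), 85.50912475585938) [ 0.47584657 -0.22180564  0.18405264] 0.14047985238855912 0.2130140692737434
foot 702 ((510.0245361328125, -225.1682586669922), (173.96372985839844, 135.60690307617188), 75.25133514404297)
guides 122 ((479.1805114746094, -215.38499450683594), (131.2632598876953, 33.77495574951172), 75.2883529663086)
cup 250 ((388.1880187988281, -10.743633270263672), (51.69241714477539, 52.7765998840332), 0.5965907573699951)
bottle 143 ((689.1928100585938, -16.539846420288086), (32.482666015625, 34.284881591796875), 37.11603927612305)
decoy ((622.7420654296875, -168.4993438720703), (11.322068214416504, 17.76280403137207), 25.259471893310547) 0.1411158902899512
```

View pics/s_crop.png

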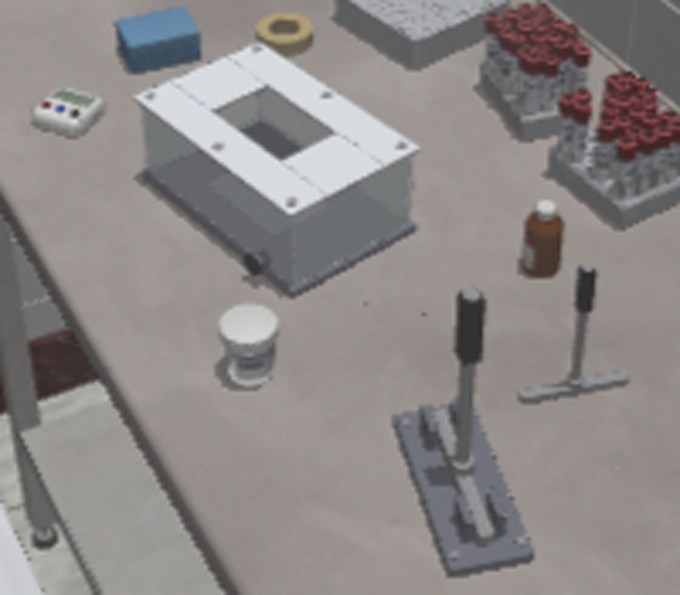

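Run:
```python
from h import *
s=robot.read_state(); M=R.from_rotvec(s["orientation"]).as_matrix(); print(M.round(4))
d=np.array([.514,.196,.45])-s["tool_pos"]; print("to above tank, tool mm",(M.T@d*1000).round(), "t",s["t"])
for n,psi in [("jaw along paddle x",-14.7)]:
    a=np.degrees(np.arctan2(M[1,0],M[0,0])); print("tool x yaw",a)
```

```text
[[ 4.085e-01 -6.000e-04 -9.128e-01]
 [ 9.128e-01 -1.000e-03  4.085e-01]
 [-1.200e-03 -1.000e+00  1.000e-04]]
to above tank, tool mm [-211.  -46. -389.] t 0.2
tool x yaw 65.89170842014744
```

```bash
python3 -m inch '[{"x":-22,"y":-5,"z":-36},{"x":-22,"y":-5,"z":-36},{"x":-22,"y":-5,"z":-36},{"x":-22,"y":-5,"z":-36},{"x":-22,"y":-5,"z":-36},{"x":-22,"y":-5,"z":-36},{"x":-22,"y":-5,"z":-36},{"x":-22,"y":-5,"z":-36},{"x":-22,"y":-5,"z":-36},{"x":-22,"y":-5,"z":-36},{"x":-22,"y":-5,"z":-36},{"x":-22,"y":-5,"z":-36}]' 1 10
python3 -m inch '[{"twist":0.14},{"twist":0.14},{"twist":0.14},{"twist":0.14},{"twist":0.14},{"twist":0.14},{"twist":0.1},{"twist":0}]'
python3 - <<'E'
from h import *
c=cam("wrist"); np.savez("w1.npz",**{k:v for k,v in c.items() if k!="state"},pos=c["state"]["tool_pos"],ori=c["state"]["orientation"])
cv2.imwrite("pics/w1.png",c["color"][:,:,::-1]); print(c["state"]["tool_pos"],R.from_rotvec(c["state"]["orientation"]).as_matrix().round(3))
w=cloud(c)
m=(w[...,2]>.09)&(w[...,2]<.11); print(m.sum(),np.median(w[m][:,2])); 
cv2.imwrite("pics/m1.png",(m*255).astype(np.uint8))
print(rect(w[m]))
E
```

```text
[0.24499264 0.54755621 0.40407161] [[ 0.408 -0.001 -0.913]
 [ 0.913 -0.001  0.408]
 [-0.001 -1.     0.   ]]
0 nan
((0.0, 0.0), (0.0, 0.0), 0.0)$[0]: bad value
$[0]: bad value
  return _methods._mean(a, axis=axis, dtype=dtype,
  ret = ret.dtype.type(ret / rcount)
```

View pics/w1.png

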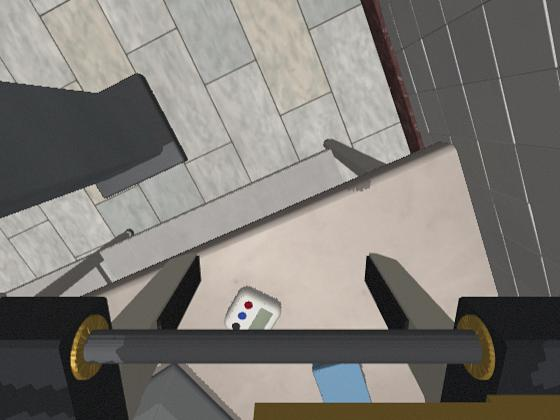

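View pics/m1.png

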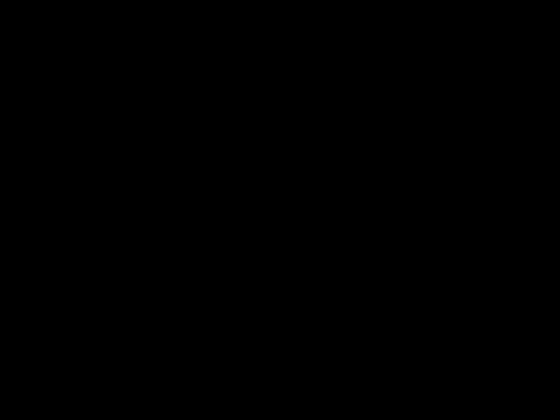

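The wrist view hasn't changed because both moves were refused. Every row probably needs all four keys.

```bash
python3 -m inch '[{"x":-22,"y":-5,"z":-36,"twist":0},{"x":-22,"y":-5,"z":-36,"twist":0},{"x":-22,"y":-5,"z":-36,"twist":0},{"x":-22,"y":-5,"z":-36,"twist":0},{"x":-22,"y":-5,"z":-36,"twist":0},{"x":-22,"y":-5,"z":-36,"twist":0},{"x":-22,"y":-5,"z":-36,"twist":0},{"x":-22,"y":-5,"z":-36,"twist":0},{"x":-22,"y":-5,"z":-36,"twist":0},{"x":-22,"y":-5,"z":-36,"twist":0},{"x":-22,"y":-5,"z":-36,"twist":0},{"x":-22,"y":-5,"z":-36,"twist":0}]' 1 10
```

```text
t: 1.45
tool_pos: [0.5322, 0.1286, 0.465]
orientation: [-1.379, -0.894, 0.894]
force: [0.8, 1.2, -0.5]
opening: 0.0927
```

```bash
python3 -m inch '[{"x":0,"y":0,"z":0,"twist":0.14},{"x":0,"y":0,"z":0,"twist":0.14},{"x":0,"y":0,"z":0,"twist":0.14},{"x":0,"y":0,"z":0,"twist":0.14},{"x":0,"y":0,"z":0,"twist":0.14},{"x":0,"y":0,"z":0,"twist":0.14},{"x":0,"y":0,"z":0,"twist":0.1},{"x":0,"y":0,"z":0,"twist":0}]'
cat > look.py <<'E'
import sys
from h import *
n=sys.argv[1]
c=cam("wrist"); np.savez(n+".npz",**{k:v for k,v in c.items() if k!="state"},pos=c["state"]["tool_pos"],ori=c["state"]["orientation"])
cv2.imwrite(f"pics/{n}.png",c["color"][:,:,::-1]); print(c["state"]["tool_pos"],R.from_rotvec(c["state"]["orientation"]).as_matrix().round(3))
E
python3 look.py w1
python3 - <<'E'
from h import *
d=dict(np.load("w1.npz")); d["state"]={"tool_pos":d["pos"],"orientation":d["ori"]}
w=cloud(d)
m=(w[...,2]>.095)&(w[...,2]<.112); print(m.sum(),np.median(w[m][:,2])); 
m[290:]=0
cv2.imwrite("pics/m1.png",(m*255).astype(np.uint8))
print(rect(w[m]))
E
```

```text
t: 2.25
tool_pos: [0.5315, 0.1302, 0.4646]
orientation: [-1.565, -0.164, 0.164]
force: [0.1, 0.1, 0.3]
opening: 0.0926
[0.53152465 0.13022703 0.46461351] [[ 0.978 -0.    -0.207]
 [ 0.207 -0.     0.978]
 [-0.    -1.     0.   ]]
32200 0.10220939616560742
((648.1923217773438, 197.32406616210938), (460.50372314453125, 261.1516418457031), 1.306225299835205)
```

View pics/w1.png

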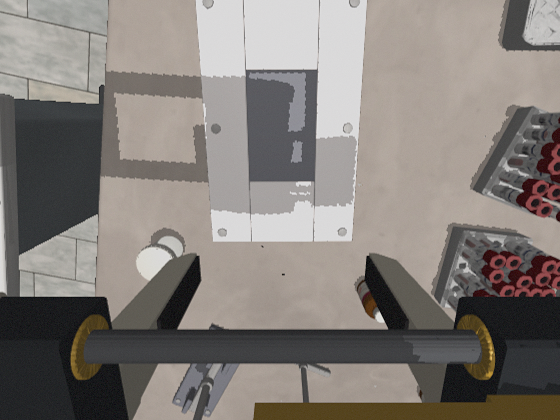

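View pics/m1.png

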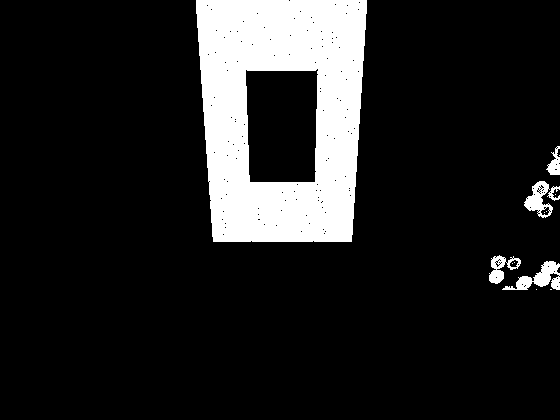

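The mouth is clear in the wrist view, with corners near (246,70), (316,70), (316,181) and (249,181).

Run:
```python
from h import *
d=dict(np.load("w1.npz")); d["state"]={"tool_pos":d["pos"],"orientation":d["ori"]}
w=cloud(d)
M=R.from_rotvec(d["ori"]).as_matrix(); T=d["tool_from_camera"]
m=((w[...,2]>.092)&(w[...,2]<.112)).astype(np.uint8)*255
m=cv2.morphologyEx(m,cv2.MORPH_CLOSE,np.ones((3,3)))
h=np.zeros_like(m); h[50:200,225:340]=255-m[50:200,225:340]
cs,_=cv2.findContours(h,cv2.RETR_EXTERNAL,cv2.CHAIN_APPROX_NONE); k=max(cs,key=cv2.contourArea).reshape(-1,2).astype(float)
def plane(uv,z):
    r=np.c_[(uv[:,0]-d["cx"])/d["fx"],(uv[:,1]-d["cy"])/d["fy"],np.ones(len(uv))]@T[:3,:3].T@M.T
    o=M@T[:3,3]+d["pos"]; return o+r*((z-o[2])/r[:,2])[:,None]
P=plane(k,.1025); (cx,cy),s,a=rect(P); print("mouth",cx,cy,s,a)
# outer sides and near edge
yaw=np.arctan2(M[1,0],M[0,0]); print(np.degrees(yaw))
L=[];Rr=[]
for v in range(5,235,5):
    u=np.where(m[v,180:385]>0)[0]+180; L.append((u.min(),v));Rr.append((u.max(),v))
L=plane(np.array(L,float),.1025);Rr=plane(np.array(Rr,float),.1025)
for p in(L,Rr):
    f=np.polyfit(p[:,1],p[:,0],1); print("side yaw",-np.degrees(np.arctan(-f[0]))*-1, f)
mid=(L+Rr)/2; f=np.polyfit(mid[:,1],mid[:,0],1); print("mid line x at y=cy",np.polyval(f,cy/1000), "yaw",np.degrees(np.arctan(-f[0])),"width",np.median(np.linalg.norm((L-Rr)[:,:2],axis=1)))
```

```text
mouth 515.7755737304688 198.64891052246094 (69.22650146484375, 108.24708557128906) 12.103214263916016
11.944141814309342
side yaw 12.186188602083156 [-0.21595534  0.47878937]
side yaw 12.064074881872324 [-0.21372568  0.63810416]
mid line x at y=cy 0.5157869228922537 yaw 12.12523695477146 width 0.15625753611327947
```

```bash
python3 -m inch '[{"x":-12,"y":0,"z":-33,"twist":0},{"x":-12,"y":0,"z":-33,"twist":0},{"x":-12,"y":0,"z":-33,"twist":0},{"x":-12,"y":0,"z":-33,"twist":0},{"x":-12,"y":0,"z":-33,"twist":0},{"x":-12,"y":0,"z":-33,"twist":0},{"x":-12,"y":0,"z":-33,"twist":0},{"x":-13,"y":0,"z":-33,"twist":0},{"x":-13,"y":0,"z":-32,"twist":0},{"x":-13,"y":0,"z":-32,"twist":0}]'
python3 -m inch '[{"x":0,"y":0,"z":0,"twist":0.12},{"x":0,"y":0,"z":0,"twist":0.12},{"x":0,"y":0,"z":0,"twist":0.12},{"x":0,"y":0,"z":0,"twist":0.106},{"x":0,"y":0,"z":0,"twist":0}]'
python3 look.py w2
```

```text
t: 3.3
tool_pos: [0.4791, -0.2176, 0.4648]
orientation: [-1.564, -0.168, 0.167]
force: [0.8, 0.2, 0.5]
opening: 0.0931
t: 3.8
tool_pos: [0.4796, -0.2162, 0.4647]
orientation: [-1.561, 0.2, -0.2]
force: [0.3, -0.0, -0.3]
opening: 0.093
[ 0.47957884 -0.21624805  0.46470032] [[ 0.968 -0.     0.252]
 [-0.252  0.     0.968]
 [-0.    -1.     0.   ]]
```

View pics/w2.png

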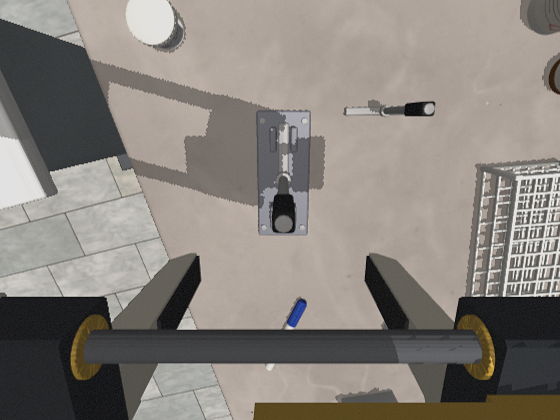

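The view is aligned with the stand. The foot's corners are near (257,110) and (309,235), the grip top is at (284,218), and the blade lies along the image vertical.

Run:
```python
from h import *
d=dict(np.load("w2.npz")); d["state"]={"tool_pos":d["pos"],"orientation":d["ori"]}
w=cloud(d)[:250]
M=R.from_rotvec(d["ori"]).as_matrix()
sub=w[90:245,240:330].reshape(-1,3)
f=sub[(sub[:,2]>.0075)&(sub[:,2]<.2)]; r=rect(f); print("foot+",r)
g=sub[(sub[:,2]>.03)&(sub[:,2]<.045)]; print("guides",rect(g),np.median(g[:,2]), np.percentile(g[:,2],95))
h=sub[(sub[:,2]>.19)]; print("top",rect(h),h[:,2].max(),len(h))
hh=sub[(sub[:,2]>.14)]; print("grip all",rect(hh))
q=(h-d["pos"])@M*1000; print("tool mm top: mean",q.mean(0).round(1),"x range",np.percentile(q[:,0],[1,99]),"z range",np.percentile(q[:,2],[1,99]))
print(robot.read_state()["t"])
```

```text
foot+ ((480.5904235839844, -212.20664978027344), (168.63905334472656, 69.97190856933594), 75.13761901855469)
guides ((480.61151123046875, -212.1799774169922), (128.72186279296875, 33.46934509277344), 74.73033905029297) 0.03720404752438161 0.039060600334360325
top ((480.8041687011719, -211.79281616210938), (18.320301055908203, 18.014408111572266), 75.1257095336914) 0.21411877374759059 633
grip all ((480.79302978515625, -211.79351806640625), (18.302875518798828, 18.032133102416992), 74.91289520263672)
tool mm top: mean [  0.  256.5   6.9] x range [-8.63726868  9.02729491] z range [-4.09857685 13.33486756]
3.85
```

```bash
python3 -m inch '[{"x":0,"y":0,"z":5,"twist":0.006},{"x":0,"y":30,"z":0,"twist":0},{"x":0,"y":30,"z":0,"twist":0},{"x":0,"y":30,"z":0,"twist":0},{"x":0,"y":20,"z":0,"twist":0},{"x":0,"y":9,"z":0,"twist":0},{"x":0,"y":0,"z":0,"twist":0}]'
python3 -m inch '[{"x":0,"y":0,"z":0,"twist":0},{"x":0,"y":0,"z":0,"twist":0},{"x":0,"y":0,"z":0,"twist":0},{"x":0,"y":0,"z":0,"twist":0},{"x":0,"y":0,"z":0,"twist":0},{"x":0,"y":0,"z":0,"twist":0},{"x":0,"y":0,"z":0,"twist":0},{"x":0,"y":0,"z":0,"twist":0}]' -1 25
```

```text
t: 4.55
tool_pos: [0.4806, -0.2109, 0.3445]
orientation: [-1.56, 0.206, -0.202]
force: [-0.0, 0.3, -0.3]
opening: 0.0933
t: 5.35
tool_pos: [0.4809, -0.2114, 0.3457]
orientation: [-1.561, 0.206, -0.206]
force: [0.3, 0.1, 0.2]
opening: 0.0337
```

```bash
python3 -m inch '[{"x":0,"y":0,"z":0,"twist":0},{"x":0,"y":0,"z":0,"twist":0},{"x":0,"y":0,"z":0,"twist":0},{"x":0,"y":0,"z":0,"twist":0},{"x":0,"y":0,"z":0,"twist":0}]'
python3 look.py w3
```

```text
t: 5.85
tool_pos: [0.4809, -0.2113, 0.3457]
orientation: [-1.561, 0.206, -0.206]
force: [-0.4, -0.3, -0.3]
opening: 0.0183
[ 0.48090026 -0.21134092  0.34570775] [[ 0.966 -0.     0.259]
 [-0.259  0.     0.966]
 [-0.    -1.     0.   ]]
```

View pics/w3.png

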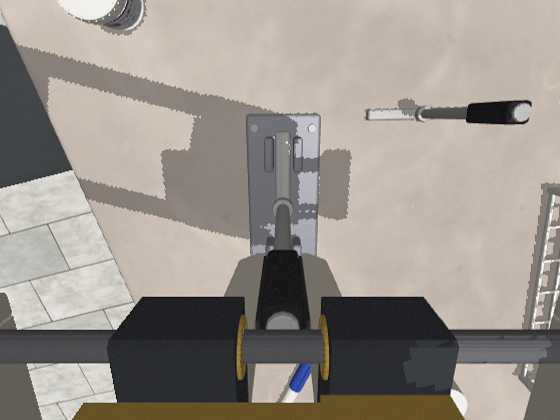

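```bash
python3 -m inch '[{"x":0,"y":-15,"z":0,"twist":0},{"x":0,"y":-20,"z":0,"twist":0},{"x":0,"y":-25,"z":0,"twist":0},{"x":-13,"y":0,"z":-20,"twist":0},{"x":0,"y":0,"z":-32,"twist":0},{"x":0,"y":0,"z":-32,"twist":0},{"x":0,"y":0,"z":-31,"twist":0},{"x":0,"y":0,"z":-30,"twist":0},{"x":0,"y":0,"z":0,"twist":0}]'
python3 look.py w4
python3 - <<'E'
from h import *
c=cam("side");cv2.imwrite("pics/side4.png",c["color"][:,:,::-1])
c=cam("scene");cv2.imwrite("pics/scene4.png",cv2.resize(c["color"][210:400,220:420,::-1],None,fx=3,fy=3))
E
```

```text
t: 6.8
tool_pos: [0.4295, -0.3509, 0.4067]
orientation: [-1.562, 0.208, -0.208]
force: [0.4, 0.1, -0.9]
opening: 0.018
[ 0.42953366 -0.35089994  0.40671661] [[ 0.965 -0.     0.262]
 [-0.262 -0.002  0.965]
 [ 0.    -1.    -0.002]]
```

View pics/w4.png

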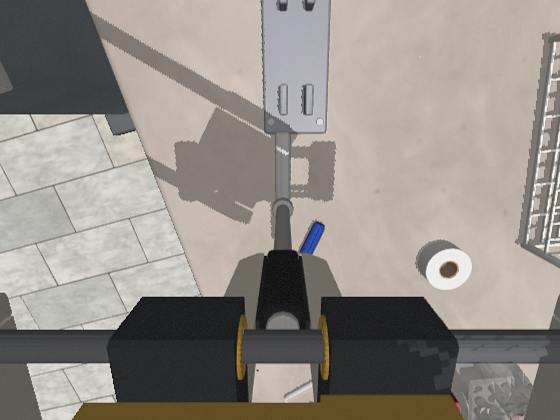

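View pics/scene4.png

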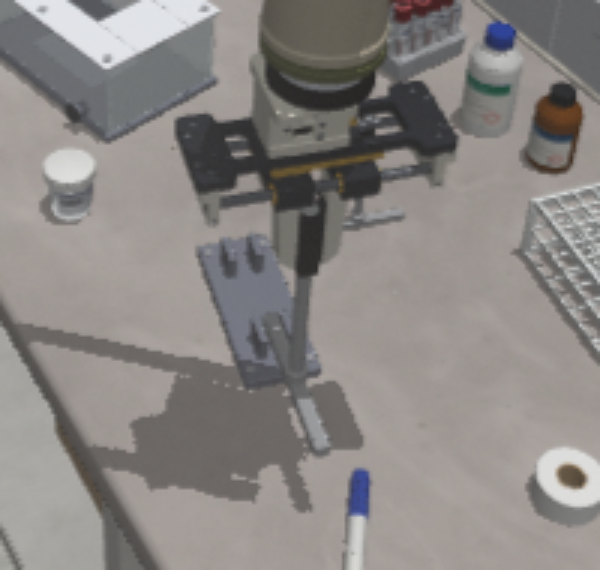

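View pics/side4.png

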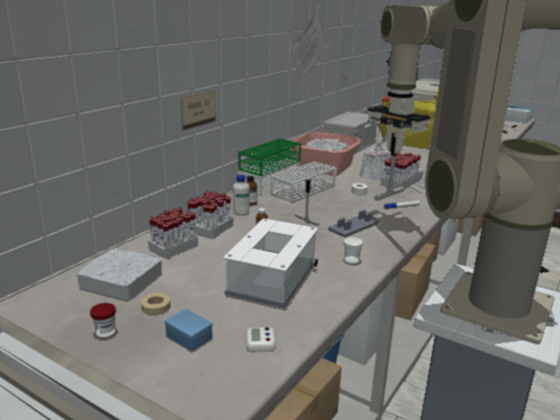

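The paddle hangs upright and the blade's A end, near (283,133), sits in front of the left guide. The pen lies clear of it. I lower the paddle, ease the grip and push.

```bash
python3 -m inch '[{"x":0,"y":15,"z":0,"twist":0},{"x":0,"y":15,"z":0,"twist":0},{"x":0,"y":13,"z":0,"twist":0},{"x":0,"y":0,"z":4,"twist":0},{"x":0,"y":0,"z":0,"twist":0}]' - 8
python3 -m inch '[{"x":0,"y":0,"z":4,"twist":0},{"x":0,"y":0,"z":4,"twist":0},{"x":0,"y":0,"z":4,"twist":0},{"x":0,"y":0,"z":4,"twist":0},{"x":0,"y":0,"z":0,"twist":0}]'
python3 look.py w5
```

```text
t: 7.45
tool_pos: [0.4319, -0.3434, 0.3618]
orientation: [-1.56, 0.206, -0.204]
force: [-0.9, -0.1, -1.7]
opening: 0.0182
t: 7.95
tool_pos: [0.4362, -0.3283, 0.3632]
orientation: [-1.561, 0.205, -0.206]
force: [-0.1, -0.1, -0.9]
opening: 0.0177
[ 0.43621824 -0.32830913  0.36318887] [[ 0.966  0.001  0.259]
 [-0.259 -0.     0.966]
 [ 0.001 -1.    -0.   ]]
```

View pics/w5.png

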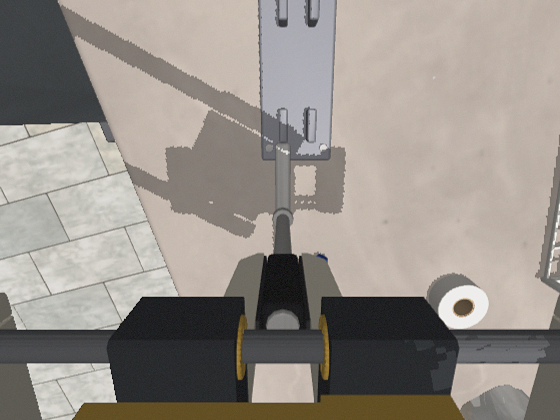

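The A end meets the guide at about (283,143) with under 1 N of force, and the paddle has started to pivot. I continue pushing.

```bash
python3 -m inch '[{"x":0,"y":0,"z":4,"twist":0},{"x":0,"y":-1,"z":4,"twist":0},{"x":0,"y":-1,"z":4,"twist":0},{"x":0,"y":-1,"z":4,"twist":0},{"x":0,"y":-1,"z":4,"twist":0},{"x":0,"y":0,"z":4,"twist":0},{"x":0,"y":0,"z":0,"twist":0}]'
python3 look.py w6;  python3 - <<'E'
from h import *
c=cam("side");cv2.imwrite("pics/side6.png",cv2.resize(c["color"][60:240,320:480,::-1],None,fx=3,fy=3))
E
```

```text
t: 8.7
tool_pos: [0.4424, -0.305, 0.3668]
orientation: [-1.561, 0.205, -0.205]
force: [-0.4, 0.2, -0.4]
opening: 0.0175
[ 0.44237968 -0.3049892   0.36676391] [[ 0.966  0.     0.258]
 [-0.258  0.     0.966]
 [ 0.    -1.     0.   ]]
```

View pics/w6.png

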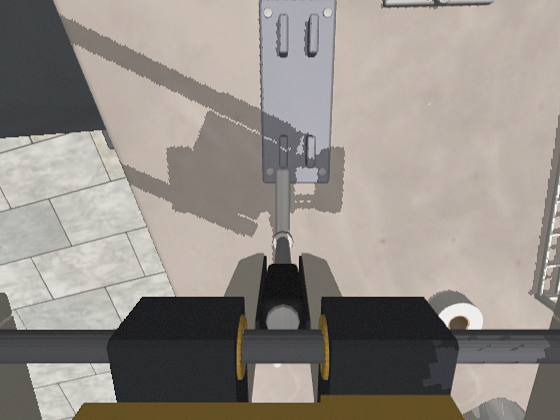

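View pics/side6.png

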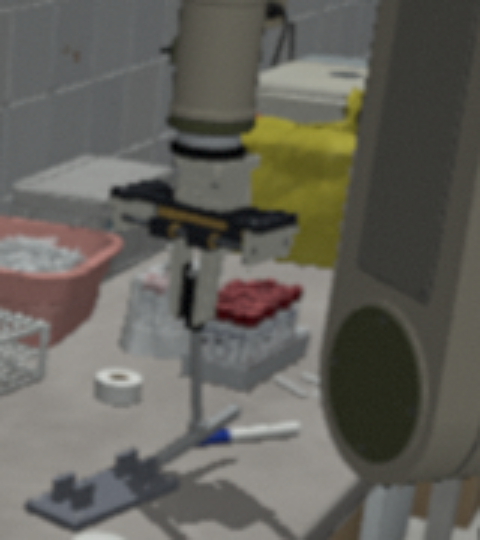

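```bash
python3 -m inch '[{"x":0,"y":0,"z":4,"twist":0},{"x":0,"y":-1,"z":4,"twist":0},{"x":0,"y":-1,"z":4,"twist":0},{"x":0,"y":-1,"z":4,"twist":0},{"x":0,"y":0,"z":4,"twist":0},{"x":0,"y":0,"z":4,"twist":0},{"x":0,"y":0,"z":0,"twist":0}]'
cat > tilt.py <<'E'
import sys
from h import *
# blade top surface from wrist depth, in tool frame (mm)
n=sys.argv[1]; d=dict(np.load(n+".npz")); d["state"]={"tool_pos":d["pos"],"orientation":d["ori"]}
M=R.from_rotvec(d["ori"]).as_matrix()
q=(cloud(d)-d["pos"])@M*1000; q=q[:292]
m=(abs(q[...,0])<4)&(q[...,1]>280)&(q[...,1]<365)&(q[...,2]>-60)&(q[...,2]<80)
p=q[m]; 
for z in range(-60,80,6):
    s=p[(p[:,2]>=z)&(p[:,2]<z+6)]
    if len(s): print(z+3,len(s),np.median(s[:,1]).round(1),end=" | ")
print()
E
python3 look.py w7; python3 tilt.py w7
```

```text
t: 9.5
tool_pos: [0.4486, -0.2818, 0.3699]
orientation: [-1.561, 0.205, -0.206]
force: [0.1, -0.6, -0.9]
opening: 0.0179
[ 0.44859194 -0.28184422  0.36989445] [[ 0.966  0.     0.259]
 [-0.259  0.     0.966]
 [ 0.    -1.     0.   ]]
-51 1 302.0 | -45 105 304.8 | -39 63 316.9 | -33 51 319.2 | -27 54 321.2 | -21 47 323.4 | -15 53 325.1 | -9 50 327.7 | -3 51 329.7 | 3 59 331.3 | 9 39 333.0 | 15 48 332.4 | 21 49 332.4 | 27 54 332.6 | 33 54 332.6 | 39 79 334.6 | 45 42 358.0 | 51 41 358.3 | 57 42 358.1 | 63 46 358.3 | 69 48 358.1 | 75 48 358.2 | 81 16 358.0 |
```

View pics/w7.png

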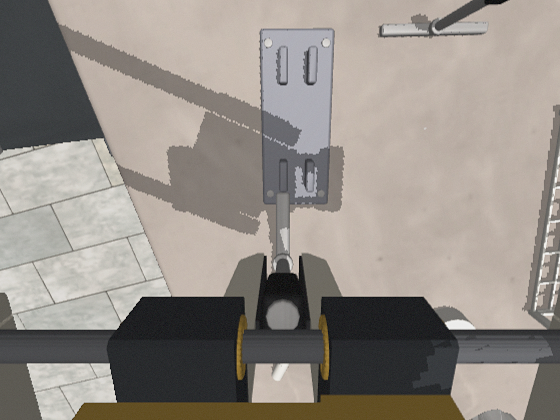

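Depth along the blade gives a tilt of about 19°, with the A end down, and contact forces stayed within noise. I firm up the grip, back off and raise it.

```bash
python3 -m inch '[{"x":0,"y":0,"z":0,"twist":0},{"x":0,"y":0,"z":0,"twist":0},{"x":0,"y":-3,"z":-4,"twist":0},{"x":0,"y":-22,"z":0,"twist":0},{"x":0,"y":-30,"z":0,"twist":0},{"x":0,"y":-30,"z":0,"twist":0},{"x":0,"y":-30,"z":0,"twist":0},{"x":0,"y":-20,"z":0,"twist":0},{"x":0,"y":0,"z":0,"twist":0}]' - 40
python3 look.py w8; python3 tilt.py w8
```

```text
t: 10.45
tool_pos: [0.4475, -0.2867, 0.5088]
orientation: [-1.564, 0.202, -0.21]
force: [0.1, 1.0, -0.3]
opening: 0.0178
[ 0.44753352 -0.28674671  0.50878152] [[ 0.966  0.005  0.259]
 [-0.259 -0.004  0.966]
 [ 0.006 -1.    -0.003]]
-51 1 303.0 | -45 104 304.9 | -39 64 316.9 | -33 49 319.5 | -27 52 321.2 | -21 51 323.3 | -15 53 325.0 | -9 50 327.1 | -3 50 329.5 | 3 52 331.2 | 9 33 333.4 |
```

View pics/w8.png

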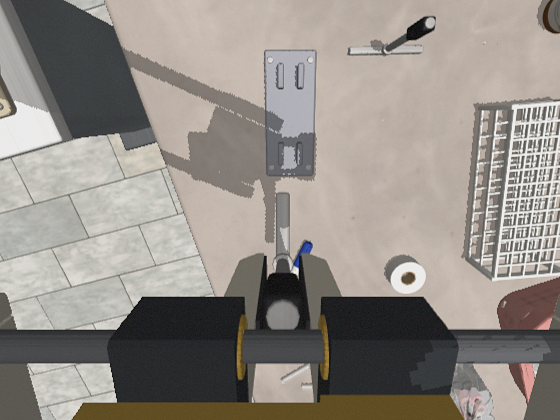

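The tilt held at about 19° with the grip at 40 N. Next I carry it to the tank.

```bash
python3 -m inch '[{"x":-3,"y":0,"z":20,"twist":0},{"x":-4,"y":0,"z":35,"twist":0},{"x":-5,"y":0,"z":43,"twist":0},{"x":-5,"y":0,"z":43,"twist":0},{"x":-5,"y":0,"z":43,"twist":0},{"x":-5,"y":0,"z":43,"twist":0},{"x":-5,"y":0,"z":43,"twist":0},{"x":-5,"y":0,"z":43,"twist":0},{"x":-5,"y":0,"z":43,"twist":0},{"x":-4,"y":0,"z":43,"twist":0},{"x":-3,"y":0,"z":43,"twist":0},{"x":-2,"y":0,"z":28,"twist":0}]'
python3 -m inch '[{"x":0,"y":0,"z":0,"twist":-0.08},{"x":0,"y":0,"z":0,"twist":-0.12},{"x":0,"y":0,"z":0,"twist":-0.12},{"x":0,"y":0,"z":0,"twist":-0.1},{"x":0,"y":0,"z":0,"twist":-0.053},{"x":0,"y":0,"z":0,"twist":0}]'
cat > tank.py <<'E'
import sys
from h import *
n=sys.argv[1]; d=dict(np.load(n+".npz"))
a=np.radians(12.1); ex=np.array([np.cos(a),np.sin(a)]); ey=np.array([-np.sin(a),np.cos(a)])
p=d["pos"]; r=p[:2]-[.5158,.1986]; M=R.from_rotvec(d["ori"]).as_matrix()
print("pivot tank x,u,z mm",(r@ex*1000).round(1),(r@ey*1000).round(1),((p[2]-.167)*1000).round(1),"yaw",np.degrees(np.arctan2(M[1,0],M[0,0])).round(2))
E
python3 look.py w9; python3 tilt.py w9; python3 tank.py w9
```

```text
t: 11.7
tool_pos: [0.5197, 0.1835, 0.5021]
orientation: [-1.562, 0.207, -0.202]
force: [0.5, -0.2, -2.1]
opening: 0.0178
t: 12.3
tool_pos: [0.5198, 0.1808, 0.5024]
orientation: [-1.565, -0.164, 0.169]
force: [0.0, 0.1, -2.3]
opening: 0.0174
[0.51976728 0.18080183 0.50244662] [[ 0.978 -0.003 -0.21 ]
 [ 0.21  -0.001  0.978]
 [-0.003 -1.    -0.   ]]
-45 98 305.6 | -39 58 316.7 | -33 52 319.1 | -27 52 321.2 | -21 51 323.1 | -15 50 325.2 | -9 53 327.1 | -3 49 329.4 | 3 52 331.5 | 9 36 333.1 | 
pivot tank x,u,z mm 0.1 -18.2 335.4 yaw 12.13
```

View pics/w9.png

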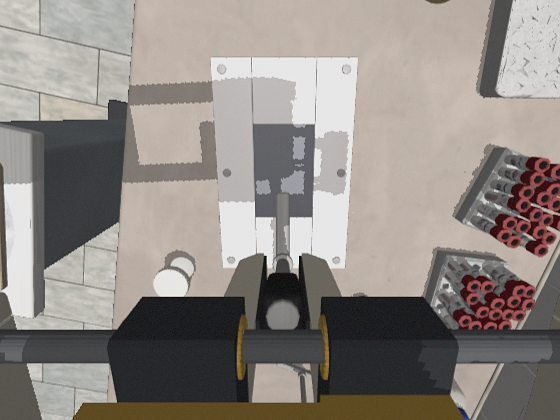

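The tilted blade's A end, near (283,193), is over the mouth, which spans (253–315, 124–217). The geometry agrees with the earlier fit.

```bash
python3 -m inch '[{"x":0,"y":20,"z":0,"twist":0},{"x":0,"y":20,"z":0,"twist":0},{"x":0,"y":15,"z":0,"twist":0},{"x":0,"y":5,"z":0,"twist":0},{"x":0,"y":0,"z":0,"twist":0}]'
python3 look.py w10; python3 tilt.py w10; python3 tank.py w10
python3 - <<'E'
from h import *
for n,cs in [("w9",[(251,124),(315,124),(314,217),(254,217)])]:
    d=dict(np.load(n+".npz")); M=R.from_rotvec(d["ori"]).as_matrix(); T=d["tool_from_camera"]
    uv=np.array(cs,float)
    r=np.c_[(uv[:,0]-d["cx"])/d["fx"],(uv[:,1]-d["cy"])/d["fy"],np.ones(4)]@T[:3,:3].T@M.T
    o=M@T[:3,3]+d["pos"]; P=o+r*((.1025-o[2])/r[:,2])[:,None]; print(P.mean(0),rect(P))
c=cam("side");cv2.imwrite("pics/side10.png",cv2.resize(c["color"][130:330,180:400,::-1],None,fx=3,fy=3))
E
```

```text
t: 12.85
tool_pos: [0.5196, 0.1808, 0.4436]
orientation: [-1.565, -0.164, 0.167]
force: [0.2, 1.0, -1.1]
opening: 0.0178
[0.51962925 0.18083683 0.44355636] [[ 0.978 -0.002 -0.209]
 [ 0.209 -0.001  0.978]
 [-0.002 -1.    -0.   ]]
-45 100 305.3 | -39 59 317.0 | -33 51 319.0 | -27 50 321.3 | -21 52 323.3 | -15 52 325.2 | -9 50 327.2 | -3 52 329.3 | 3 52 331.3 | 9 35 333.2 | 75 40 341.4 | 81 16 341.1 | 
pivot tank x,u,z mm 0.0 -18.2 276.6 yaw 12.05
[0.51559288 0.19932217 0.1025    ] ((515.934814453125, 199.4134979248047), (73.47901153564453, 110.04263305664062), 12.404539108276367)
```

View pics/side10.png

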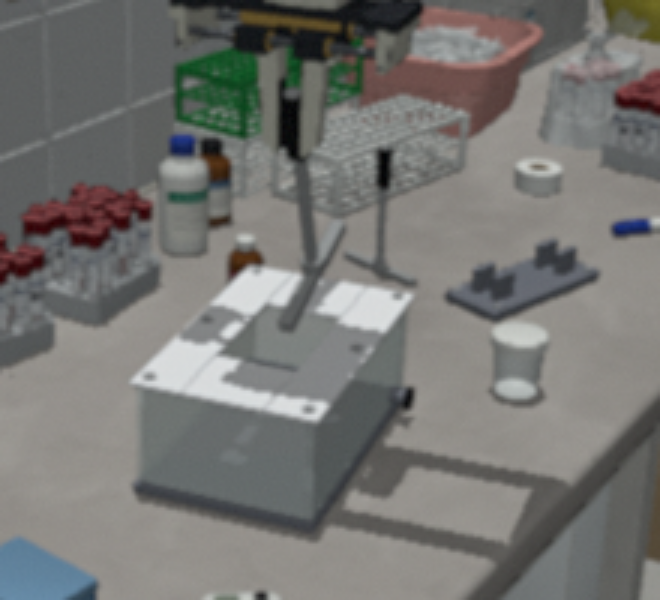

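View pics/w10.png

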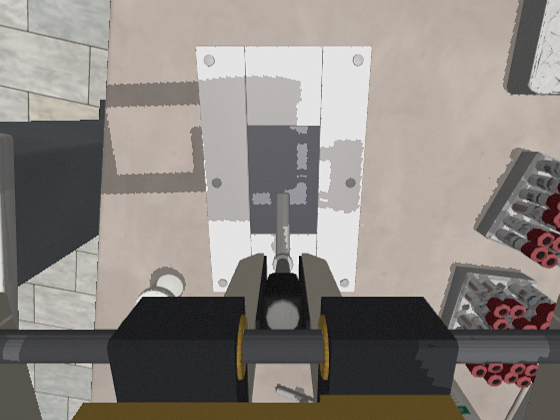

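The side view shows the A end dipping into the mouth and the B end raised clear of the cover. I slide along the blade's axis.

```bash
python3 -m inch '[{"x":0,"y":3,"z":8,"twist":0},{"x":0,"y":4,"z":12,"twist":0},{"x":0,"y":4,"z":12,"twist":0},{"x":0,"y":4,"z":12,"twist":0},{"x":0,"y":0,"z":0,"twist":0}]'
python3 -m inch '[{"x":0,"y":4,"z":12,"twist":0},{"x":0,"y":5,"z":12,"twist":0},{"x":0,"y":4,"z":12,"twist":0},{"x":0,"y":4,"z":12,"twist":0},{"x":0,"y":0,"z":1,"twist":0},{"x":0,"y":0,"z":0,"twist":0}]'
python3 look.py w11; python3 tilt.py w11; python3 tank.py w11
python3 - <<'E'
from h import *
c=cam("side");cv2.imwrite("pics/side11.png",cv2.resize(c["color"][130:330,180:400,::-1],None,fx=3,fy=3))
c=cam("scene");cv2.imwrite("pics/scene11.png",cv2.resize(c["color"][100:280,170:340,::-1],None,fx=3,fy=3))
E
```

```text
t: 13.45
tool_pos: [0.5099, 0.2258, 0.4287]
orientation: [-1.564, -0.166, 0.169]
force: [0.5, -0.5, -0.9]
opening: 0.0178
t: 14.05
tool_pos: [0.5002, 0.2723, 0.4125]
orientation: [-1.565, -0.166, 0.167]
force: [-0.1, -0.5, -1.3]
opening: 0.018
[0.50018795 0.27230561 0.41254403] [[ 0.978 -0.    -0.21 ]
 [ 0.21  -0.     0.978]
 [-0.    -1.    -0.   ]]
-45 99 305.5 | -39 58 317.0 | -33 51 319.2 | -27 51 320.8 | -21 17 311.2 | -15 47 310.6 | -9 48 310.4 | -3 51 310.3 | 3 51 310.3 | 9 53 310.2 | 15 60 310.2 | 21 56 310.3 | 27 61 310.5 | 33 55 310.2 | 39 63 310.2 | 45 78 310.4 | 51 9 311.1 | 
pivot tank x,u,z mm 0.2 75.3 245.5 yaw 12.14
```

View pics/side11.png

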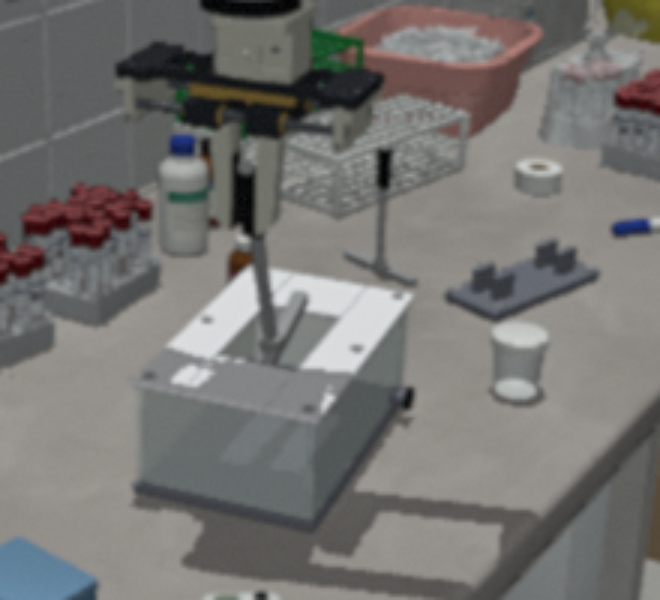

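View pics/scene11.png

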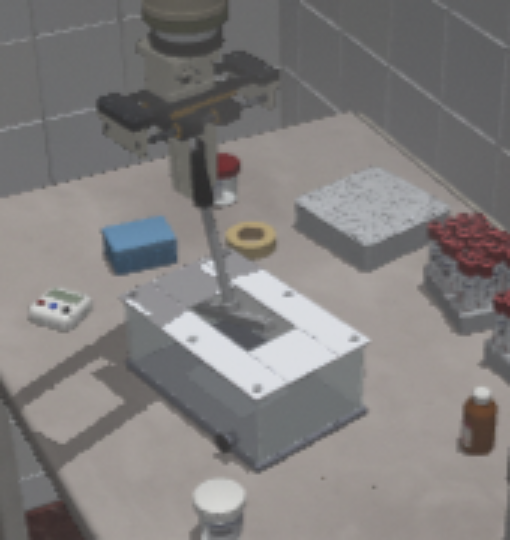

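View pics/w11.png

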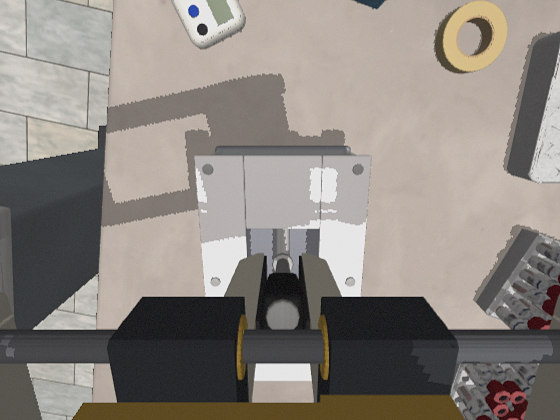

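No contact force. The A half is under the far cover and the B end, at side-crop pixel (303,297), looks to be inside the mouth. I measure B's clearance before lowering.

Run:
```python
from h import *
a=np.radians(12.1); ex=np.array([np.cos(a),np.sin(a)]); ey=np.array([-np.sin(a),np.cos(a)])
for n in("scene","side"):
    w=cloud(cam(n)); 
    p=np.c_[(w[...,:2].reshape(-1,2)-[.5158,.1986])@ex,(w[...,:2].reshape(-1,2)-[.5158,.1986])@ey,w[...,2].ravel()]*1000
    m=(abs(p[:,0])<14)&(abs(p[:,1])<52)&(p[:,2]>60)&(p[:,2]<135); q=p[m]
    print(n,len(q))
    for u in range(-54,54,6):
        s=q[(q[:,1]>=u)&(q[:,1]<u+6)]
        if len(s): print(u+3,len(s),np.median(s[:,0]).round(),np.percentile(s[:,2],[10,50,90]).round(),end="|")
    print()
```

```text
scene 152
-51 10 -5.0 [111. 114. 120.]|-45 7 -7.0 [110. 118. 120.]|-39 5 -7.0 [109. 115. 119.]|-33 6 -6.0 [106. 112. 116.]|-27 9 -8.0 [104. 112. 114.]|-21 4 -7.0 [101. 108. 112.]|-15 5 -0.0 [108. 109. 110.]|-9 7 -8.0 [ 96. 103. 108.]|-3 7 -7.0 [ 93.  99. 106.]|3 8 -8.0 [ 98. 101. 104.]|9 13 -5.0 [ 98. 106. 114.]|15 13 -6.0 [ 94. 109. 116.]|21 27 -5.0 [ 95. 117. 131.]|27 10 -7.0 [ 84.  99. 131.]|33 3 -8.0 [ 84.  89. 124.]|39 8 -6.0 [84. 89. 91.]|45 3 -7.0 [78. 84. 88.]|51 7 -6.0 [ 80.  97. 100.]|
side 210
-51 1 -6.0 [102. 102. 102.]|-45 8 -4.0 [111. 122. 123.]|-39 14 -1.0 [117. 121. 123.]|-33 9 -2.0 [115. 118. 120.]|-27 10 -5.0 [110. 116. 119.]|-21 11 -5.0 [111. 115. 117.]|-15 14 -3.0 [107. 112. 115.]|-9 12 -3.0 [102. 109. 112.]|-3 13 -2.0 [ 99. 108. 112.]|3 7 -6.0 [ 99. 105. 109.]|9 3 -6.0 [ 97. 100. 107.]|15 5 -7.0 [ 92. 108. 113.]|21 18 -5.0 [ 98. 111. 118.]|27 36 -3.0 [ 97. 109. 120.]|33 38 -1.0 [ 97. 118. 132.]|39 9 -3.0 [ 95.  97. 131.]|45 2 -4.0 [97. 97. 97.]|
```

```bash
python3 -m inch '[{"x":0,"y":0,"z":4,"twist":0},{"x":0,"y":8,"z":0,"twist":0},{"x":0,"y":8,"z":0,"twist":0},{"x":0,"y":0,"z":0,"twist":0}]'
python3 -m inch '[{"x":0,"y":8,"z":0,"twist":0},{"x":0,"y":8,"z":0,"twist":0},{"x":0,"y":2,"z":0,"twist":0},{"x":0,"y":0,"z":0,"twist":0}]'
python3 look.py w12; python3 tilt.py w12; python3 tank.py w12
python3 - <<'E'
from h import *
c=cam("side");cv2.imwrite("pics/side12.png",cv2.resize(c["color"][180:320,210:350,::-1],None,fx=4,fy=4))
c=cam("scene");cv2.imwrite("pics/scene12.png",cv2.resize(c["color"][130:280,190:340,::-1],None,fx=4,fy=4))
E
```

```text
t: 14.7
tool_pos: [0.499, 0.2756, 0.3944]
orientation: [-1.565, -0.163, 0.168]
force: [0.4, 0.1, -1.4]
opening: 0.0177
t: 15.1
tool_pos: [0.4993, 0.2757, 0.3779]
orientation: [-1.565, -0.165, 0.167]
force: [0.0, 0.1, -1.4]
opening: 0.018
[0.49932804 0.27569072 0.37789423] [[ 0.978 -0.001 -0.209]
 [ 0.209 -0.001  0.978]
 [-0.001 -1.    -0.   ]]
-45 99 306.4 | -39 22 315.6 | 39 65 332.6 | 
pivot tank x,u,z mm 0.1 78.8 210.9 yaw 12.09
```

View pics/side12.png

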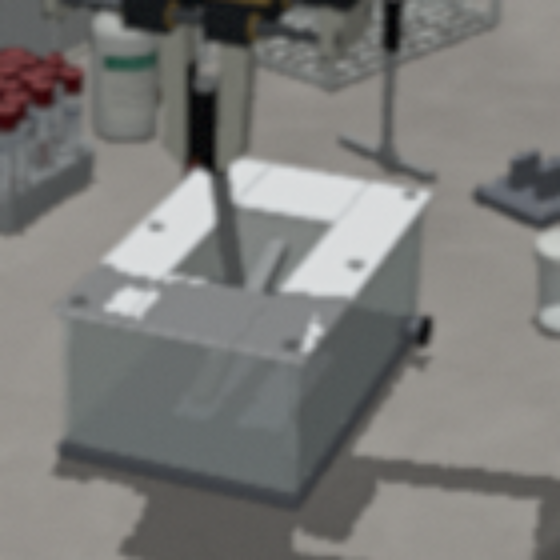

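View pics/scene12.png

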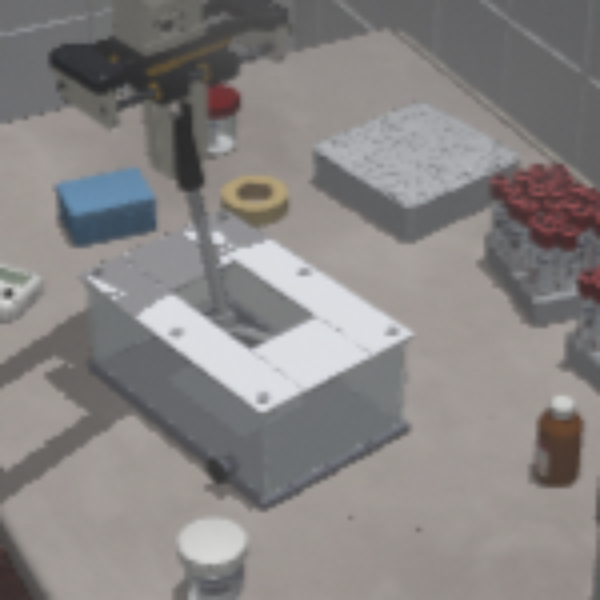

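The whole blade is now below the cover with no contact: B top is at about 89 mm and A bottom at about 30 mm. I shift so that B sits under the near cover lip, then level it by raising B lightly against the cover's underside with a soft grip.

```bash
python3 -m inch '[{"x":0,"y":0,"z":-8,"twist":0},{"x":0,"y":0,"z":-12,"twist":0},{"x":0,"y":0,"z":-11,"twist":0},{"x":0,"y":-3,"z":0,"twist":0},{"x":0,"y":-3,"z":0,"twist":0},{"x":0,"y":0,"z":0,"twist":0}]' - 8
python3 look.py w13; python3 tank.py w13
python3 -m inch '[{"x":0,"y":-2,"z":-1,"twist":0},{"x":0,"y":-2,"z":-2,"twist":0},{"x":0,"y":-2,"z":-2,"twist":0},{"x":0,"y":-2,"z":-2,"twist":0},{"x":0,"y":0,"z":0,"twist":0}]'
```

```text
t: 15.85
tool_pos: [0.5062, 0.2455, 0.3856]
orientation: [-1.564, -0.166, 0.164]
force: [-1.1, 0.2, -1.6]
opening: 0.0181
[0.50621712 0.24551244 0.3856294 ] [[ 0.978  0.001 -0.209]
 [ 0.209  0.001  0.978]
 [ 0.001 -1.     0.   ]]
pivot tank x,u,z mm 0.5 47.9 218.6 yaw 12.07
t: 16.4
tool_pos: [0.5076, 0.2383, 0.3929]
orientation: [-1.565, -0.165, 0.165]
force: [0.4, -0.4, -2.1]
opening: 0.0179
```

```bash
python3 -m inch '[{"x":0,"y":-2,"z":-3,"twist":0},{"x":0,"y":-2,"z":-3,"twist":0},{"x":0,"y":-2,"z":-2,"twist":0},{"x":0,"y":-2,"z":-3,"twist":0},{"x":0,"y":0,"z":0,"twist":0}]'
cat > tilt2.py <<'E'
# shaft lean from fixed cameras: fit a line to grip/shaft points, tank frame
from h import *
import sys
a=np.radians(12.1); E=np.array([[np.cos(a),np.sin(a)],[-np.sin(a),np.cos(a)]])
s=robot.read_state(); r=(s["tool_pos"][:2]-[.5158,.1986])@E.T*1000; pz=(s["tool_pos"][2]-.167)*1000
print("pivot",r.round(1),pz.round(1),"F",s["force"].round(1))
for n in("scene","side"):
    c=cam(n); w=cloud(c); p=np.c_[(w[...,:2].reshape(-1,2)-[.5158,.1986])@E.T,w[...,2].ravel()]*1000
    m=(abs(p[:,0]-r[0])<12)&(abs(p[:,1]-r[1]+20)<50)&(p[:,2]>108)&(p[:,2]<pz-38); q=p[m]
    f=np.polyfit(q[:,2],q[:,1],1); k=abs(q[:,1]-np.polyval(f,q[:,2]))<6; f=np.polyfit(q[k,2],q[k,1],1)
    print(n,k.sum(),"tilt deg",np.degrees(np.arctan(f[0])).round(1),"u at pivot",np.polyval(f,pz).round(1))
    if len(sys.argv)>1:
        b=(130,190) if n=="scene" else (180,210)
        cv2.imwrite(f"pics/{n}{sys.argv[1]}.png",cv2.resize(c["color"][b[0]:b[0]+145,b[1]:b[1]+145,::-1],None,fx=4,fy=4))
E
python3 tilt2.py 14
```

```text
t: 16.9
tool_pos: [0.5099, 0.2275, 0.4011]
orientation: [-1.565, -0.166, 0.165]
force: [0.4, -0.6, -2.6]
opening: 0.0177
pivot [ 0.3 29.5] 234.1 F [ 0.4 -0.6 -2.6]
scene 88 tilt deg 11.7 u at pivot 19.5
side 137 tilt deg 11.5 u at pivot 28.7
```

View pics/side14.png

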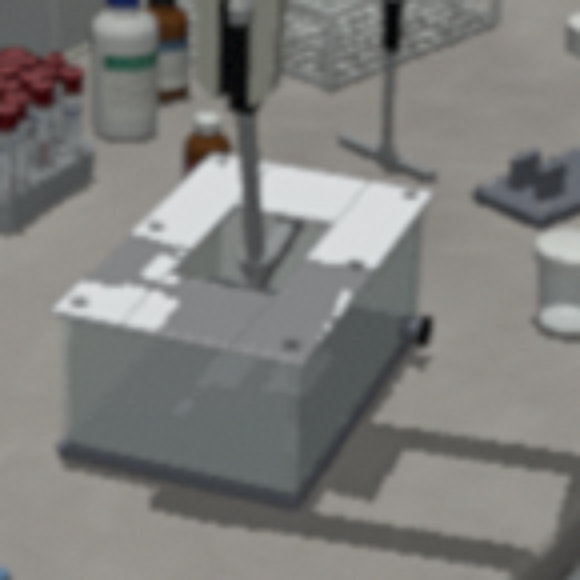

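View pics/scene14.png

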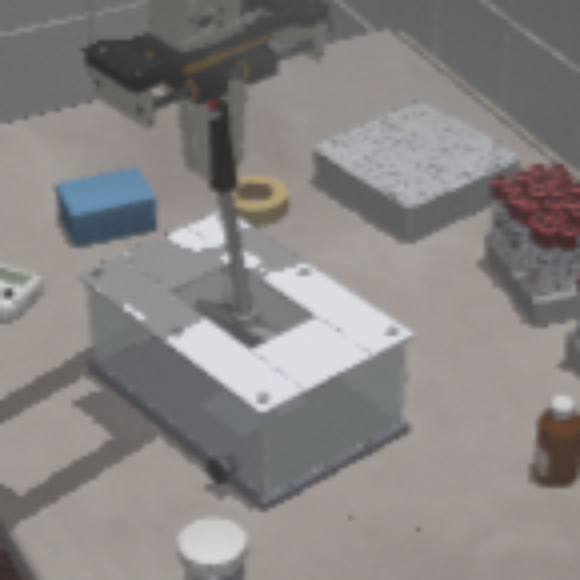

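Levelling works: the tilt is down from 19° to 11.6° with about 1 N extra force.

```bash
python3 -m inch '[{"x":0,"y":-2,"z":-3,"twist":0},{"x":0,"y":-2,"z":-3,"twist":0},{"x":0,"y":-2,"z":-3,"twist":0},{"x":0,"y":-2,"z":-3,"twist":0},{"x":0,"y":-2,"z":-4,"twist":0},{"x":0,"y":0,"z":0,"twist":0}]'
python3 tilt2.py
```

```text
t: 17.6
tool_pos: [0.5133, 0.2117, 0.4111]
orientation: [-1.565, -0.165, 0.165]
force: [0.5, 0.0, -1.4]
opening: 0.0179
pivot [ 0.3 13.3] 244.1 F [ 0.5  0.  -1.4]
scene 92 tilt deg 5.2 u at pivot 3.4
side 162 tilt deg 5.5 u at pivot 13.7
```

```bash
python3 -m inch '[{"x":0,"y":-1,"z":-3,"twist":0},{"x":0,"y":-2,"z":-3,"twist":0},{"x":0,"y":-1,"z":-3,"twist":0},{"x":0,"y":-1,"z":-3,"twist":0},{"x":0,"y":0,"z":0,"twist":0}]'
python3 tilt2.py
```

```text
t: 18.2
tool_pos: [0.5158, 0.2001, 0.4159]
orientation: [-1.565, -0.165, 0.165]
force: [-0.2, -0.5, -1.7]
opening: 0.0179
pivot [0.3 1.4] 248.9 F [-0.2 -0.5 -1.7]
scene 96 tilt deg 3.4 u at pivot -6.2
side 178 tilt deg 3.1 u at pivot 3.4
```

```bash
python3 -m inch '[{"x":0,"y":-1,"z":0,"twist":0},{"x":0,"y":-1,"z":0,"twist":0},{"x":0,"y":0,"z":0,"twist":0}]'
python3 tilt2.py
python3 -m inch '[{"x":0,"y":-1,"z":0,"twist":0},{"x":0,"y":-1,"z":0,"twist":0},{"x":0,"y":0,"z":0,"twist":0}]'
python3 tilt2.py
```

```text
t: 18.6
tool_pos: [0.5156, 0.2001, 0.4166]
orientation: [-1.566, -0.164, 0.167]
force: [2.3, -3.7, -11.1]
opening: 0.0177
pivot [0.1 1.5] 249.6 F [  2.3  -3.7 -11.1]
scene 95 tilt deg 3.1 u at pivot -6.2
side 184 tilt deg 2.0 u at pivot 1.8
t: 19.0
tool_pos: [0.5156, 0.2003, 0.4194]
orientation: [-1.565, -0.165, 0.166]
force: [2.2, -5.3, -11.1]
opening: 0.0182
pivot [0.2 1.7] 252.4 F [  2.2  -5.3 -11.1]
scene 90 tilt deg 2.9 u at pivot -7.7
side 185 tilt deg 1.6 u at pivot 0.6
```

Both blade ends reached the cover at about 9 N and the handle began to slip, so I stop and lower away.

```bash
python3 -m inch '[{"x":0,"y":3,"z":0,"twist":0},{"x":0,"y":5,"z":0,"twist":0},{"x":0,"y":6,"z":0,"twist":0},{"x":0,"y":6,"z":0,"twist":0},{"x":0,"y":0,"z":0,"twist":0},{"x":0,"y":0,"z":0,"twist":0}]' - 25
python3 tilt2.py 16; python3 look.py w16
```

```text
t: 19.7
tool_pos: [0.5156, 0.2006, 0.3996]
orientation: [-1.564, -0.165, 0.166]
force: [0.5, 0.3, -0.7]
opening: 0.018
pivot [0.2 2. ] 232.6 F [ 0.5  0.3 -0.7]
scene 82 tilt deg 2.0 u at pivot -7.9
side 141 tilt deg 1.8 u at pivot 1.3
[0.51570987 0.20054138 0.40000011] [[ 0.978  0.    -0.209]
 [ 0.209  0.     0.978]
 [ 0.    -1.     0.   ]]
```

View pics/side16.png

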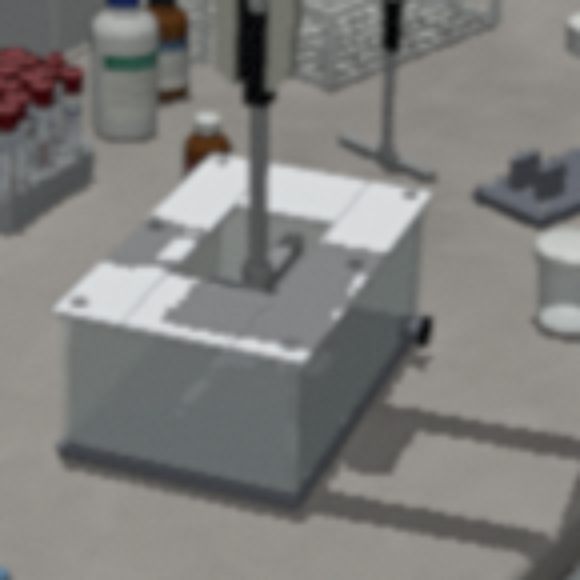

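View pics/scene16.png

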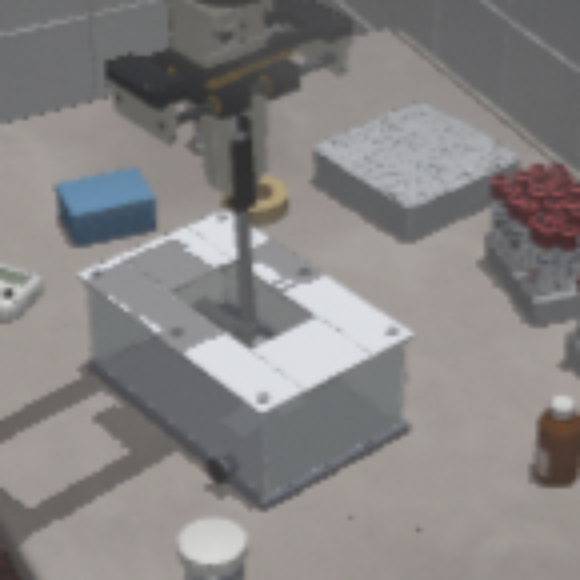

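View pics/w16.png

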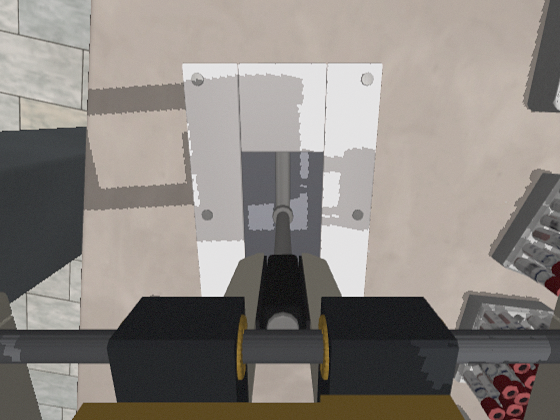

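```bash
for n in w4 w16; do python3 tilt.py $n; done
python3 - <<'E'
from h import *
for n,hi in(("w4",75),("w16",52)):
    d=dict(np.load(n+".npz")); d["state"]={"tool_pos":d["pos"],"orientation":d["ori"]}; M=R.from_rotvec(d["ori"]).as_matrix()
    q=((cloud(d)-d["pos"])@M*1000)[:292].reshape(-1,3)
    m=(abs(q[:,0])<5)&(q[:,2]>14)&(q[:,2]<hi)&(q[:,1]>290)&(q[:,1]<345); p=q[m]
    f=np.polyfit(p[:,2],p[:,1],1); print(n,m.sum(),"tilt",np.degrees(np.arctan(f[0])).round(2),"y0",f[1].round(1))
E
```

```text
3 98 297.9 | 9 80 317.6 | 15 55 320.0 | 21 55 320.0 | 27 62 320.0 | 33 53 320.2 | 39 62 320.0 | 45 55 320.1 | 51 62 319.9 | 57 62 320.2 | 63 63 320.0 | 69 27 320.7 | 
-3 129 303.4 | 3 64 324.1 | 9 49 324.7 | 15 48 324.9 | 21 48 325.0 | 27 53 325.4 | 33 51 325.3 | 39 48 325.7 | 45 56 325.7 | 51 26 325.2 | 57 70 297.9 | 63 79 297.9 | 69 70 297.7 | 75 80 297.8 | 81 20 297.7 | 
w4 656 tilt 0.25 y0 320.0
w16 384 tilt 1.11 y0 324.7
```

The blade is level within about 1°, measured against the reference view taken while it was upright. Its top is at about 75 mm and its underside at about 61 mm, so it hangs free of both cover and floor. I settle, check once more and hand in.

```bash
python3 -m inch '[{"x":0,"y":0,"z":0,"twist":0},{"x":0,"y":0,"z":0,"twist":0},{"x":0,"y":0,"z":0,"twist":0},{"x":0,"y":0,"z":0,"twist":0},{"x":0,"y":0,"z":0,"twist":0}]' - 30
python3 tilt2.py; python3 look.py w17; python3 tilt.py w17
python3 -c "
from plant import robot
print(robot.close_job())"
```

```text
t: 20.35
tool_pos: [0.5156, 0.2005, 0.3997]
orientation: [-1.564, -0.166, 0.166]
force: [0.5, 0.5, -2.1]
opening: 0.0176
pivot [0.2 1.9] 232.7 F [ 0.5  0.5 -2.1]
scene 79 tilt deg 3.4 u at pivot -6.2
side 147 tilt deg 1.3 u at pivot 0.1
[0.51563971 0.20049291 0.39974224] [[ 0.978 -0.    -0.209]
 [ 0.209 -0.     0.978]
 [-0.    -1.    -0.   ]]
-3 127 302.4 | 3 67 324.1 | 9 48 324.8 | 15 48 324.9 | 21 48 325.1 | 27 50 325.1 | 33 53 325.4 | 39 48 325.5 | 45 56 325.8 | 51 26 325.4 | 57 71 297.5 | 63 79 297.4 | 69 69 297.5 | 75 79 297.3 | 81 20 297.3 | 
the job is handed in; nothing more can be done
None
```

The paddle is inside the tank and still held upright. The whole blade is level under the cover, and I handed the job in at about 20.5 s.

**What I did:**
- **Tilting:** The tool could not tilt. I lifted the paddle out of its stand and pivoted it to about 19° in a soft grip, by pushing one blade end lightly against a guide of the fixed stand.
- **Entering:** I slid the low end under the far side of the cover and lowered the other end through the mouth, with no noticeable contact force.
- **Levelling:** I turned the blade level by raising its high end lightly against the underside of the cover, then lowered it clear and firmed the grip to 30 N.

**Last checks:**
- **Height:** The blade spans about 61 to 75 mm above the tank's underside, so it hangs free of the floor (10 mm) and the cover (97.5 mm). The blade is about 40 mm from the end walls. The wrist force shows little more than the paddle's weight.
- **Level:** The wrist camera gives about 1° of remaining tilt and the side camera 1.3°. The scene camera disagreed at 3.4°, but it is the coarsest of the three.

**Not ideal:** At the end of levelling, both blade ends pressed on the cover with about 9 N for under a second. The handle slipped about 5 mm in the grip before I lowered it away. The bystanders were not touched.

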